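Put the torch cell on charge

ROBOT

A 6-joint arm with a two-finger parallel gripper is mounted at the origin on the work surface. World frame = base frame: x ahead of the robot, y to its left, z up, the work surface at z = 0. Lengths are in m, angles in rad, forces in N, time in s.
With the tool pointing down it reaches from about 0.35 to 0.925 m from the base axis. Payload 6.4 kg.
Tool frame: the origin (TCP) lies at the very end of the fingers, on their centre line; the grasp point (between the pads) lies 19 mm behind it (r.hold_point_z is the distance from the TCP to the grasp point, in m); z points along the fingers, y is the line along which they close (so a half turn about z gives the same grasp; the last joint's range is limited). The gripper opens to 94 mm and grips with 3 to 60 N. Pads are 16 mm wide; open, the fingers measure 119 mm over their backs; the gripper's body (75 mm by 177 mm) begins 78 mm behind the grasp point.
Start: joints at [-0.174, 0.245, 1.558, -0, 1.339, -0.174], TCP at [0.65, 0, 0.173] pointing down, gripper open.
Joint ranges: [-3.13, 3.13], [-1.02, 2.26], [0.13, 2.54], [-0.95, 4.09], [0.21, 2.88], [-2.74, 2.74]. Speed limits (rad/s): [2.57, 2.57, 3.14, 3.14, 3.14, 3.14].

INTERFACE

Orientations are given as a rotation vector (axis times angle).
In Python, from bench import r, eyes gives the robot as it stands. Calls block until the motion is done:
- r.move_to(position, orientation): joint-space move of the TCP to a pose.
- r.servo_line(position, max_speed=0.15, rot=None): straight line of the TCP; rot=None keeps the orientation; max_speed is the mean speed in m/s.
- r.goto_joints(angles): joint-space move.
- r.move_gripper(opening, effort=None): finger opening in m; effort is the grip in N (None keeps the last); returns when the fingers have stopped.
- r.dwell(seconds).
- r.solve_ik(position, orientation): joint angles nearest the present ones, or None.
- r.get_state(): the state.
- eyes.read_camera(name): name is "scene" or "side" or "wrist"; returns the picture (400x640x3 uint8, red, green, blue); there is no depth.
- eyes.camera_params(name): a dict with "intrinsics" (3x3 intrinsics, pixels), "R" (3x3) and "t" (3): a world point X has camera coordinates R X + t. Camera axes: x right, y down, z forward; pixel columns grow to the right and rows downward; lengths in m; the calibration is good to about 2 mm. The wrist camera is an equidistant fisheye: a pixel r from the principal point sees the ray r / f radians off the axis. A picture is of the moment at which its call begins: read the wrist's pose just before it. camera_params takes no time and is no camera call; for the wrist camera it gives the pose at the moment of the call.
A pose or a line that the arm cannot do raises r.MotionError and nothing moves.
- r.job_done(): hands the job in; it is judged then, once.
The state is a dict: "time": time; "joint_pos": joint angles; "joint_vel": joint speeds; "tau": joint torques, N m; "position": TCP position; "tool_rot": TCP orientation; "force": force on the tool from outside, world axes, zero at the start; "wrist_torque": the same for the moment, N m; "opening": finger opening in m; "finger_force": force on a finger pad.
Only numpy, scipy, OpenCV 4.12 (cv2) and the standard library are available. Lean on these libraries where they do the work, as an engineer would, in place of code of your own. Each camera call takes 0.05 s, during which the arm holds its last target. There are 200 camera calls.

TASK

Put the loose cell from the carver's torch into the charger on the bench: button end towards the charger's head, flat end first against the sprung slider so that it is pushed back, then press the button end down past the lip until the spring holds the cell home in the bay. The charger sits with a little play on its screws, so go by feel; do it gently, without forcing anything, and leave the torch, its cap and the gouge where they lie.

Things in the scene. Friction and masses are not known exactly. Their poses are not given: they have to be found in the camera images.
- cell_center (a point): Centre of the loose rechargeable cell: a plain grey cylinder 32 mm in diameter, 70 mm long, about 145 g, lying on the bench right of the charger (centre 16 mm above the bench); it can roll. Its x axis runs from the flat end to the button end; at the start it points ahead of the robot, turned 0.3 to 1.5 rad to the left.
- cell_button (a point): Tip of the button end of the cell, on its axis, 35 mm from the centre. The button is a steel stub 10 mm in diameter that stands 2 mm proud of the end; a shallow groove runs round the can 7 mm from that end.
- cell_flat (a point): Middle of the flat end of the cell, on its axis, 35 mm from the centre.
- charger: Single-bay cell charger of grey plastic, 150 mm long (x), 50 mm wide. Origin on the bench under its middle, z up; x points along the bay from slider to head (turned 0.5 to 1.4 rad left of straight ahead). Held to the bench by two screws in slotted lugs (out to y = 38 mm): pushed along x with over 2 N it creeps 3 to 8 mm until the slots end. Base 14 mm high, side rails 18 mm. At risk above 40 N.
- bay_home (a point): Where the centre of a home cell lies, fixed to the charger: 5 mm from the charger's origin along x, 32 mm above the bench, axes as the charger's. Home, the cell lies level in a trough whose sloping sides centre it (edges 24 mm above the bench, 14 mm to either side), flat end on the slider, button on the fixed contact, and goes no lower.
- lip (a point): Innermost point of the rounded lip of the charger's head, 30.5 mm from bay_home along x, 52 mm above the bench: a bar of 4 mm radius across the bay, top at 56 mm. It overhangs the end of a home cell, which must push the slider back to pass down behind it. The cell can stick there, button end up; pressing its top near that end with 10 to 15 N (never over 20 N) sends it home.
- fixed_contact (a point): Middle of the fixed steel contact on the head, under the lip, where the tip of the button rests when the cell is home: 40 mm from the charger's origin along its x, 32 mm above the bench. The head fills x = 41 to 75 mm and is 56 mm high.
- slider_end (a point): Point on the bay's middle line 32 mm above the bench, 45 mm from bay_home on the slider's side, fixed to the charger. The sprung slider (36 mm wide and high, steel face 18 mm wide, 34 mm high) is not measured: its face rests 25 mm from bay_home, yields with 3.6 N at rest and 4.8 N when 10 mm back (cell home), and meets its hard stop 14.8 mm back, at 5.4 N.
- torch: Bystander: the aluminium torch, without its tail cap, 150 mm long, head 53 mm, lying on the bench to the right. Origin underneath its middle.
- torch_cap: Bystander: the torch's aluminium tail cap, 40 mm in diameter and 24 mm high, standing on the bench.
- gouge: Bystander: carving gouge with wooden handle, 215 mm long, lying on the far part of the bench; origin under the front end of its handle.
Things that resemble listed ones, but are neither listed nor needed, are in the scene too. Several things look just like the part that bears cell_center: the one meant starts farthest to the robot's right. What is shaped like the part that bears charger but orange or yellow is not meant.

How it is judged:
By the outcome, as a careful person would: the job done as asked, in the order asked, and still so for the second after the job is handed in, with the robot touching nothing.
It also fails if it takes over 72 s, if anything falls off the work surface, if the arm or the gripper's body presses on something with over 40 N, if the wrist force passes 120 N, or if a joint passes its speed limit or range.

## Working session

There is one attempt and no reset: what is moved stays moved. The work goes in short steps, each a Python script; the robot and the scene stay as the last script left them, time stands still between calls to the robot, and variables do not carry over. Pictures are saved under pics/ and viewed, at most 10 in all, crops included, and the job is handed in when it is done.

```bash
ls; mkdir -p pics; python3 - <<'E'
from bench import r, eyes
import cv2,numpy as np
for n in ["scene","side","wrist"]:
    p=eyes.camera_params(n); im=eyes.read_camera(n)
    cv2.imwrite(f"pics/{n}0.png",im[:,:,::-1]); print(n,p["intrinsics"],np.round(-p["R"].T@p["t"],3),np.round(p["R"],3))
print(r.get_state()["time"], r.hold_point_z)
a=[cv2.imread(f"pics/{n}0.png") for n in ["scene","side","wrist"]]
E
```

```text
pics
scene [[475.85421096   0.         319.86597614]
 [  0.         475.85421096 199.4499032 ]
 [  0.           0.           1.        ]] [1.076 0.439 0.844] [[-0.662  0.749 -0.002]
 [ 0.558  0.49  -0.67 ]
 [-0.501 -0.445 -0.743]]
side [[520.05140903   0.         323.57890453]
 [  0.         520.05140903 192.82764068]
 [  0.           0.           1.        ]] [-0.003 -1.017  0.749] [[ 0.867 -0.498 -0.026]
 [-0.28  -0.444 -0.851]
 [ 0.412  0.745 -0.525]]
wrist [[309.70691629   0.         313.89844038]
 [  0.         309.70691629 194.82026936]
 [  0.           0.           1.        ]] [0.649 0.073 0.384] [[ 1.    -0.001 -0.003]
 [ 0.    -0.968  0.251]
 [-0.003 -0.251 -0.968]]
0.15 0.0188
```

View pics/scene0.png

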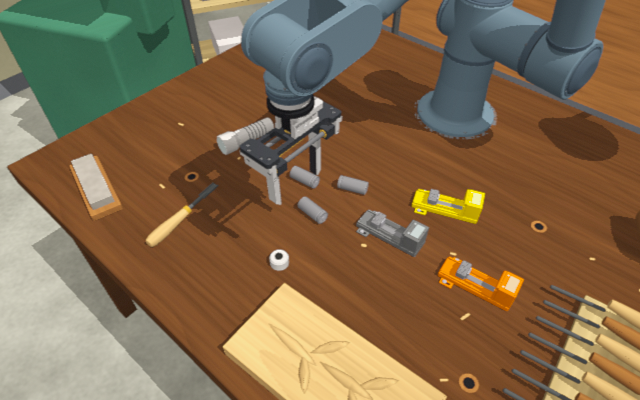

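View pics/wrist0.png

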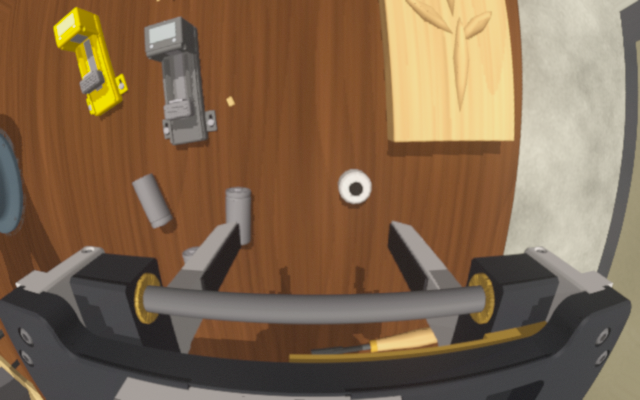

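The scene view shows three grey cells at about (305,177), (353,185) and (312,210). The grey charger is at (393,232), with yellow and orange decoys beside it. The wrist view has the charger at (180,80), head up-left at (172,38), and a finger partly hides one cell near (190,255).

```bash
cat > h.py <<'E'
from bench import r, eyes
import cv2, numpy as np
from scipy.spatial.transform import Rotation as Rn
def ray(p,uv,wrist):
    K=p["intrinsics"]; x=(uv[0]-K[0,2])/K[0,0]; y=(uv[1]-K[1,2])/K[1,1]
    if wrist:
        th=np.hypot(x,y); s=np.sin(th)/max(th,1e-9); d=np.array([x*s,y*s,np.cos(th)])
    else: d=np.array([x,y,1.])
    return -p["R"].T@p["t"], p["R"].T@d
def onz(p,uv,z,wrist=True):
    c,d=ray(p,uv,wrist); return c+d*(z-c[2])/d[2]
def proj(p,X,wrist=True):
    K=p["intrinsics"]; c=p["R"]@np.asarray(X)+p["t"]
    if wrist:
        q=np.hypot(c[0],c[1]); th=np.arctan2(q,c[2]); v=c[:2]/max(q,1e-9)*th
    else: v=c[:2]/c[2]
    return v*K[0,0]+K[:2,2]
def down(yaw):  # tool z down, tool x axis at world angle yaw
    c,s=np.cos(yaw),np.sin(yaw)
    return Rn.from_matrix(np.array([[c,s,0],[s,-c,0],[0,0,-1.]])).as_rotvec()
def snap(name,cam="wrist"):
    p=eyes.camera_params(cam); im=eyes.read_camera(cam)[:,:,::-1].copy()
    cv2.imwrite(f"pics/{name}.png",im); return p,im
E
python3 - <<'E'
from h import *
p=eyes.camera_params("scene")
for uv in [(305,177),(353,185),(312,210)]: print(np.round(onz(p,uv,.016,False),3))
print("charger",np.round(onz(p,(393,232),.03,False),3),np.round(onz(p,(279,262),.02,False),3))
w=eyes.camera_params("wrist")
for uv in [(152,200),(238,212)]: print(np.round(onz(w,uv,.016),3))
for uv in [(172,38),(187,135)]: print(np.round(onz(w,uv,.03),3))
s=r.get_state(); print(np.round(s["tool_rot"],3),np.round(Rn.from_rotvec(s["tool_rot"]).as_matrix(),2).tolist())
r.move_to([0.55,-0.12,0.30],s["tool_rot"])
snap("w1"); print(r.get_state()["time"])
E
```

```text
[ 0.486 -0.134  0.016]
[ 0.429 -0.028  0.016]
[ 0.553 -0.049  0.016]
charger [0.493 0.133 0.03 ] [ 0.708 -0.003  0.02 ]
[ 0.427 -0.03   0.016]
[ 0.551 -0.045  0.016]
[0.475 0.179 0.03 ]
[0.495 0.056 0.03 ]
[-2.221e+00 -2.221e+00  1.000e-03] [[-0.0, 1.0, -0.0], [1.0, 0.0, 0.0], [0.0, -0.0, -1.0]]
1.025
```

View pics/w1.png

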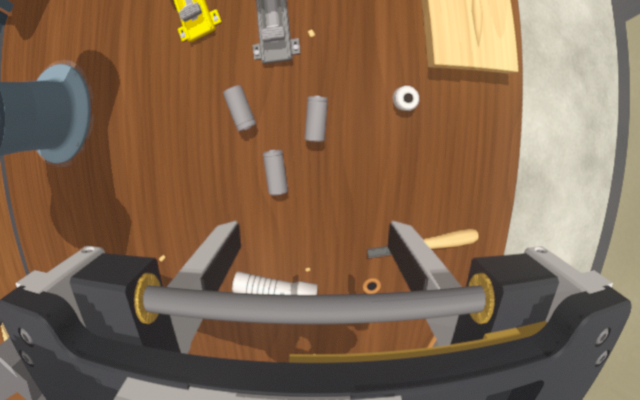

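The target is the cell at (275,173), at about (0.486,-0.134), with its groove end up in the picture. Next I take closer looks at the charger and the cell.

```bash
cat >> h.py <<'E'
def grey(im):
    hsv=cv2.cvtColor(im,cv2.COLOR_BGR2HSV)
    m=((hsv[...,1]<50)&(hsv[...,2]>40)).astype(np.uint8)
    m=cv2.morphologyEx(m,cv2.MORPH_OPEN,np.ones((3,3)))
    return m,cv2.findContours(m,cv2.RETR_EXTERNAL,cv2.CHAIN_APPROX_NONE)[0]
def axis(p,c,z):
    P=np.array([onz(p,q,z)[:2] for q in c.reshape(-1,2).astype(float)])
    (cx,cy),(w,h),a=cv2.minAreaRect((P*1000).astype(np.float32))
    a=np.radians(a+(90 if h>w else 0)); a=(a+np.pi/2)%np.pi-np.pi/2
    return np.array([cx,cy])/1000,sorted([w,h]),a
E
python3 - <<'E'
from h import *
for n,q in [("w2",[0.49,0.02,0.24]),("w3",[0.486,-0.215,0.20])]:
    r.move_to(q,down(np.pi/2)); p,im=snap(n)
    np.save(f"pics/{n}.npy",p,allow_pickle=True)
    for c in grey(im)[1]:
        if cv2.contourArea(c)>300:
            b=cv2.boundingRect(c)
            if b[1]+b[3]<235 or 1: 
                a=axis(p,c,.016)
                if a[1][1]<300: print(n,b,np.round(a[0],4),np.round(a[1],1),round(a[2],3))
im=cv2.imread("pics/w2.png")[0:230,150:470]
cv2.imwrite("pics/w2c.png",cv2.resize(im,None,fx=2.5,fy=2.5,interpolation=cv2.INTER_CUBIC))
print(r.get_state()["time"])
E
```

```text
w2 (299, 243, 24, 46) [ 0.4843 -0.1378] [30.  82.6] -1.454
w2 (344, 190, 24, 50) [ 0.551  -0.0519] [31.  77.6] 1.509
w2 (255, 177, 35, 50) [ 0.4277 -0.0321] [31.6 74.2] -1.202
w2 (435, 176, 26, 28) [ 0.6967 -0.0122] [43.9 44.1] -1.47
w2 (30, 128, 24, 29) [-0.0342  0.0805] [36.1 98.1] 0.427
w2 (196, 45, 26, 51) [0.337  0.1677] [37.6 77.5] -1.535
w2 (283, 38, 56, 113) [0.4805 0.1251] [ 73.3 159.1] -1.472
w3 (426, 209, 56, 16) [ 0.6893 -0.2755] [16.3 91.4] 0.143
w3 (299, 83, 29, 57) [ 0.4843 -0.1351] [30.4 72.3] -1.453
w3 (353, 19, 26, 55) [ 0.5511 -0.0476] [31.2 75.2] 1.51
w3 (452, 18, 30, 29) [ 0.696  -0.0135] [39.7 50.4] 0.794
w3 (250, 5, 38, 55) [ 0.4265 -0.0282] [30.6 77.3] -1.204
w3 (13, 0, 72, 122) [ 0.0323 -0.0098] [187.1 220.4] 1.293
2.7583
```

View pics/w2c.png

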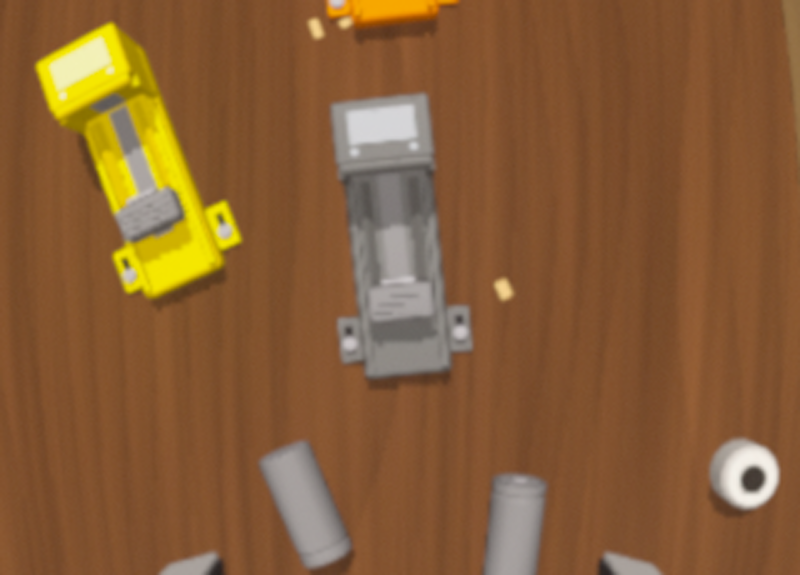

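View pics/w3.png

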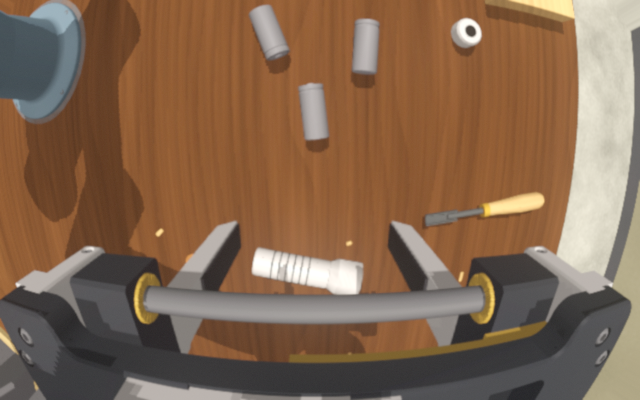

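The charger crop shows head-top corners at (333,103), (428,94), (434,164) and (341,172), rear corners at (367,377) and (449,371), and lugs at (349,340) and (460,328). w3 shows the target at (314,111), slightly tilted up-left. I compute the charger pose from the corners and zoom in on the target to see which end is the button.

```bash
python3 - <<'E'
from h import *
p=np.load("pics/w2.npy",allow_pickle=True).item()
f=lambda u,v,z: onz(p,(u/2.5+150-.3,v/2.5-.3),z)[:2]
H=np.array([f(*q,.056) for q in [(333,103),(428,94),(434,164),(341,172)]])
R_=np.array([f(*q,.016) for q in [(367,377),(449,371)]])
L=np.array([f(*q,.005) for q in [(349,340),(460,328)]])
S=np.array([f(*q,.036) for q in [(368,287),(432,281),(434,316),(371,322)]])
print("head size",np.linalg.norm(H[0]-H[1])*1e3,np.linalg.norm(H[1]-H[2])*1e3,"rear w",np.linalg.norm(R_[0]-R_[1])*1e3)
h=H.mean(0); b=R_.mean(0); u=h-b; print("len (133)",np.linalg.norm(u)*1e3)
u/=np.linalg.norm(u); print("yaw",np.arctan2(u[1],u[0]))
lw=H[1]-H[0];print("head yaw",np.pi/2+np.arctan2(lw[1],lw[0])); lw=L[1]-L[0];print("lug yaw",np.pi/2+np.arctan2(lw[1],lw[0]),np.linalg.norm(lw))
print("origin from head",h-.058*u,"from rear",b+.075*u, "slider face x", ((S[:2].mean(0)-(h-.058*u))@u))
q=eyes.camera_params("scene"); o=h-.058*u
for X in [(*h,.056),(*b,.016)]: print(proj(q,X,False))
a=cv2.imread("pics/w3.png")[75:150,285:345]; s=cv2.imread("pics/scene0.png")[160:270,280:440]
a=cv2.resize(a,None,fx=5,fy=5,interpolation=cv2.INTER_CUBIC); s=cv2.resize(s,None,fx=3,fy=3,interpolation=cv2.INTER_CUBIC)
c=np.zeros((375,780,3),np.uint8); c[:375,:300]=a; c[:330,300:780]=s; cv2.imwrite("pics/c4.png",c)
E
```

```text
head size 48.45322722455976 37.62381041130751 rear w 46.53791428308035
len (133) 129.9802163742329
yaw 1.6633107505059403
head yaw 1.6591390521060765
lug yaw 1.678560478605292 0.06437446637793143
origin from head [0.48134205 0.11751247] from rear [0.48106307 0.12051934] slider face x -0.021018860076701593
[415.4353514  229.98419952]
[362.24652898 214.5354274 ]
```

View pics/c4.png

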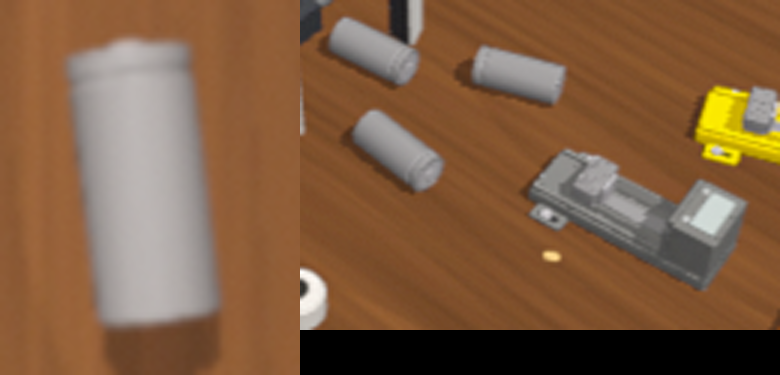

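The button end is at the top, so the cell is at (0.4843,-0.1355) with yaw 1.688. The charger origin is at about (0.481,0.119), yaw 1.665. The sizes match to within 2–3 mm, so I'll grasp now.

```bash
cat >> h.py <<'E'
YAW=1.665; BH=np.array([.4812,.119])+.005*np.array([np.cos(YAW),np.sin(YAW)])  # bay_home xy
E3=np.array([np.cos(YAW),np.sin(YAW),0]); Z3=np.array([0,0,1.])
GZ=.010  # cell axis above TCP along tool
def pose(Bx,Bz,th,g=0.0):
    """TCP pose putting the cell's lower flat-end edge at (Bx,Bz) [mm, bay frame], button tilted up by th deg"""
    t=np.radians(th); u=np.cos(t)*E3+np.sin(t)*Z3; n=-np.sin(t)*E3+np.cos(t)*Z3
    B=np.array([*BH,0])+E3*Bx/1e3+Z3*Bz/1e3
    C=B+.016*n+(.035+g)*u
    M=np.column_stack([u,np.cross(-n,u),-n])
    return C-GZ*n, Rn.from_matrix(M).as_rotvec()
def F(): return np.array(r.get_state()["force"])
E
python3 - <<'E'
from h import *
c=np.array([.4843,-.1355]); o=down(1.688)
r.move_gripper(.06,40); r.move_to([*c,.09],o)
r.servo_line([*c,.006],.1); print("dn",F())
r.move_gripper(0.0,40); s=r.get_state(); print("grip",s["opening"],s["finger_force"],s["position"])
r.servo_line([*c,.15],.15); print(F(),r.get_state()["opening"])
p,o=pose(-12,75,28); r.move_to(p,o); r.dwell(.3)
print(F(),r.get_state()["position"],p,r.get_state()["time"]); snap("s5","side"); snap("c5","scene")
a=cv2.imread("pics/s5.png");q=eyes.camera_params("side");u=proj(q,[*BH,.06],False).astype(int);print(u)
b=cv2.imread("pics/c5.png");v=proj(eyes.camera_params("scene"),[*BH,.06],False).astype(int)
k=[cv2.resize(i[max(w[1]-60,0):][:120,w[0]-65:w[0]+65],(390,360),interpolation=cv2.INTER_CUBIC) for i,w in((a,u),(b,v))]
cv2.imwrite("pics/c6.png",np.hstack(k))
E
```

```text
dn [-0.21736625  0.4592651  -0.70610187]
grip -1.3747968323867097e-05 0.0 [ 0.48429645 -0.13548445  0.00598642]
[-0.62831886 -0.22149555 -0.37380069] 0.0005060432966571435
[-0.55527845  0.99528864 -0.04793471] [0.47962323 0.13947477 0.09703167] [0.47921653 0.13999284 0.09672919] 8.4583
[275 172]
```

View pics/c6.png

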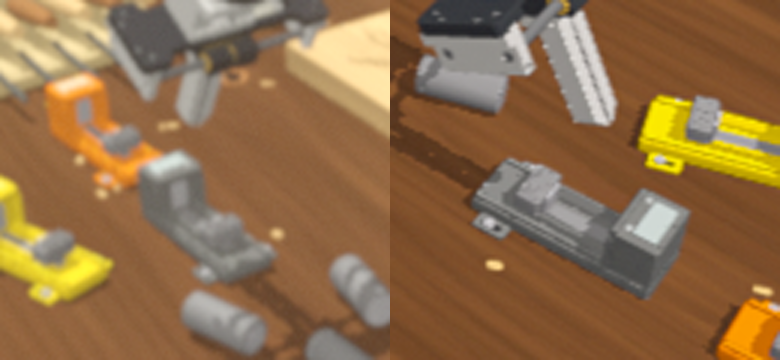

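The grip missed: the fingers closed fully on nothing. The crop shows the charger undisturbed. I'll find where the cell is now.

```bash
python3 - <<'E'
from h import *
r.move_gripper(.09,40)
r.move_to([0.486,-0.215,0.20],down(np.pi/2)); p,im=snap("w7")
for c in grey(im)[1]:
    if cv2.contourArea(c)>300:
        a=axis(p,c,.016)
        if a[1][1]<100: print(cv2.boundingRect(c),np.round(a[0],4),np.round(a[1],1),round(a[2],3))
s=r.get_state(); print(s["time"],s["position"])
E
```

```text
(426, 210, 58, 17) [ 0.6897 -0.2757] [16.3 94.6] 0.142
(300, 84, 29, 57) [ 0.4843 -0.1353] [30.4 72.5] -1.448
(353, 20, 27, 55) [ 0.5512 -0.0478] [31.2 75. ] 1.504
(453, 19, 30, 30) [ 0.6961 -0.0135] [39.8 50.8] 0.652
(250, 6, 39, 54) [ 0.4263 -0.0281] [30.9 77.6] -1.202
11.3167 [ 0.48572615 -0.21384634  0.19902194]
```

View pics/w7.png

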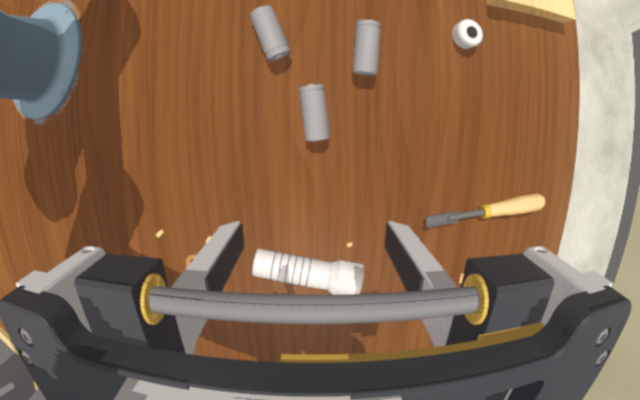

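The w7 picture shows the cell untouched at (314,112), so the gripper closed away from it. I'll check the calibration numerically against the start picture, where the fingertips were at about (275,203) and (316,175) in the scene view.

```bash
python3 - <<'E'
from h import *
q=eyes.camera_params("scene"); w=eyes.camera_params("wrist"); s=r.get_state(); sd=eyes.camera_params("side")
for x in (.592,.645,.698): print("start tips",proj(q,[x,0,.173],False))
T=np.array([.4796,.1395,.097]); B=np.array([*BH,.06])
print("c6 tip rel BH scene",proj(q,T,False)-proj(q,B,False),"side",proj(sd,T,False)-proj(sd,B,False))
print(s["opening"],s["joint_pos"]); R=Rn.from_rotvec(s["tool_rot"]).as_matrix(); print(R.round(3)); P=np.array(s["position"])
for d in (-.047,0,.047): print("wrist tip",proj(w,P+R[:,1]*d))
print("base in wrist", proj(w,[0,0,.0]), "base scene",proj(q,[0,0,0],False),"side cells",[proj(sd,[*c,.016],False).round() for c in [(.4843,-.1353),(.551,-.048),(.4263,-.028)]])
# cells as the side camera sees them
im=cv2.cvtColor(eyes.read_camera("side"),cv2.COLOR_RGB2BGR); cv2.imwrite("pics/s8.png",im)
for c in grey(im)[1]:
    if 250<cv2.contourArea(c)<3000:
        m=cv2.moments(c); print("side blob",cv2.boundingRect(c),round(m["m10"]/m["m00"]),round(m["m01"]/m["m00"]))
im=cv2.cvtColor(eyes.read_camera("scene"),cv2.COLOR_RGB2BGR)
for c in grey(im)[1]:
    if 250<cv2.contourArea(c)<3000:
        m=cv2.moments(c); print("scene blob",cv2.boundingRect(c),round(m["m10"]/m["m00"]),round(m["m01"]/m["m00"]))
E
```

```text
start tips [316.28014316 181.50727281]
start tips [297.81070278 196.44929657]
start tips [278.23051058 212.28993338]
c6 tip rel BH scene [ 8.48395724 -7.96130884] side [ -3.86644032 -14.23761832]
0.09000897156231422 [-6.28753044e-01 -5.75891001e-02  1.83365203e+00  4.00459407e-04
  1.36743337e+00 -6.29944425e-01]
[[-0.001  1.    -0.001]
 [ 1.     0.001  0.001]
 [ 0.001 -0.001 -1.   ]]
wrist tip [251.37988422 218.25925255]
wrist tip [315.31429402 218.57867527]
wrist tip [379.16851835 218.22283989]
base in wrist [42.79176541 60.31085122] base scene [454.61698426 112.20258687] side cells [array([324., 233.]), array([330., 208.]), array([283., 218.])]
side blob (338, 264, 75, 41) 377 284
side blob (523, 234, 69, 59) 557 263
side blob (312, 222, 27, 24) 325 233
side blob (271, 209, 27, 21) 284 219
side blob (320, 197, 22, 24) 331 209
side blob (257, 162, 44, 44) 276 185
side blob (584, 98, 56, 73) 610 131
scene blob (270, 250, 19, 20) 279 260
scene blob (357, 210, 71, 46) 393 232
scene blob (298, 197, 29, 26) 312 210
scene blob (338, 176, 30, 18) 352 184
scene blob (290, 166, 29, 22) 304 177
scene blob (72, 155, 41, 54) 92 181
scene blob (217, 118, 57, 36) 244 135
scene blob (555, 95, 85, 39) 598 114
scene blob (381, 0, 64, 53) 407 30
```

The three cameras agree on the cells to about 1 px. The fingertips, though, look roughly 7–12 px higher than the reported TCP. I'll hover over the cell and compare the two directly.

```bash
python3 - <<'E'
from h import *
c=np.array([.4843,-.1353]); o=down(1.688)
r.move_gripper(.06,40); r.move_to([*c,.09],o); r.servo_line([*c,.045],.15); r.dwell(.2)
s=r.get_state(); P=np.array(s["position"]); R=Rn.from_rotvec(s["tool_rot"]).as_matrix(); print(P,s["opening"],s["time"])
k=[]
for n,f in (("side",4),("scene",4),("wrist",3)):
    p,im=snap("h_"+n,n); w=n=="wrist"
    im=cv2.resize(im,None,fx=f,fy=f,interpolation=cv2.INTER_CUBIC)
    for d in (-.03,.03):
        for z,col in ((0,(0,0,255)),(-.02,(0,255,0))):
            u=(proj(p,P+R[:,1]*d+R[:,2]*z,w)*f).astype(int); cv2.circle(im,tuple(map(int,u)),3,col,-1)
    u=(proj(p,[*c,.032],w)*f).astype(int); h=130 if not w else 130
    k.append(im[max(u[1]-260,0):][:420,max(u[0]-h,0):][:,:260])
cv2.imwrite("pics/h9.png",np.hstack(k))
E
```

```text
[ 0.48548403 -0.13610759  0.04655917] 0.05985059783322665 13.3167
```

View pics/h9.png

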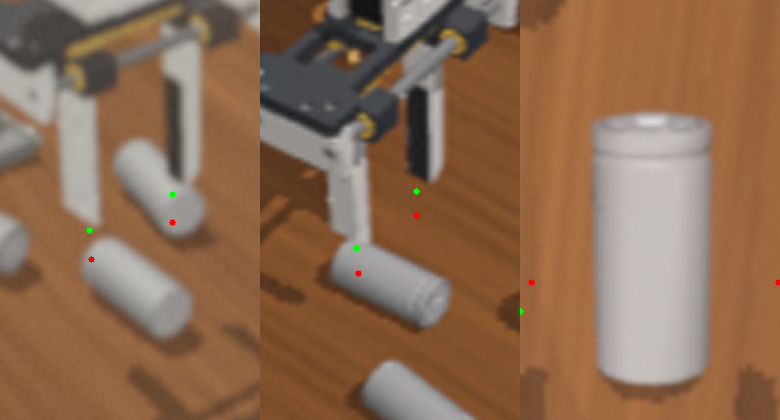

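The picture settles it. Both fingertips end about 30 mm above the projected reported TCP (red), beyond the -20 mm mark (green), so the real fingers are shorter than the reported frame by that amount. I'll measure it by touching the bench gently on a free spot, then grasp with the correction.

```bash
python3 - <<'E'
from h import *
o=down(1.688); q=np.array([.60,-.125])
r.servo_line([.4843,-.1353,.08],.2); r.move_gripper(.0,10); r.move_to([*q,.03],o); r.servo_line([*q,-.010],.1); r.dwell(.2); f0=F(); z=-.010
print(f0,r.get_state()["position"])
while z>-.036:
    z-=.001; r.servo_line([*q,z],.02); f=F()-f0
    if f[2]>2: break
s=r.get_state(); print("touch",z,s["position"],f,s["time"]); np.save("D.npy",-s["position"][2])
r.servo_line([*q,.04],.15)
E
```

```text
[0.39243933 0.41832811 0.41410441] [ 0.60062315 -0.12529508 -0.00915234]
touch -0.033000000000000015 [ 0.60024502 -0.12506898 -0.03251932] [-2.29935712  0.70417136  3.01220988] 21.8583
```

```bash
cat >> h.py <<'E'
D=.032
_pose=pose
def pose(*a):
    p,o=_pose(*a); return p+D*Rn.from_rotvec(o).as_matrix()[:,2],o
def go(Bx,Bz,th,v=.05):
    p,o=pose(Bx,Bz,th); r.servo_line(p,v,rot=o)
E
python3 - <<'E'
from h import *
c=np.array([.4843,-.1353]); o=down(1.688)
r.move_gripper(.06,40); r.move_to([*c,.02],o); r.servo_line([*c,.006-D],.12); r.dwell(.15); print(r.get_state()["position"])
r.move_gripper(.0,40); s=r.get_state(); print("grip",s["opening"],s["finger_force"],s["time"])
if s["opening"]>.025:
    r.servo_line([*c,.09],.2)
    p,o=pose(-12,50,28); r.move_to(p,o); r.dwell(.3); s=r.get_state()
    print(F(),s["opening"],s["position"]-p,s["time"]); 
    for n in("side","scene","wrist"): snap("g_"+n,n)
E
```

```text
[ 0.4853954  -0.13579292 -0.0249885 ]
grip 0.031040795420277982 39.99780356884003 25.3083
[-0.58586143  0.25905644 -1.41766013] 0.03123316713253576 [ 0.00042809 -0.00051554  0.00027738] 27.4
```

```bash
sed -i 's/^GZ=.010/GZ=.009/' h.py; python3 - <<'E'
from h import *
t=np.radians(28); u=np.cos(t)*E3+np.sin(t)*Z3; n=-np.sin(t)*E3+np.cos(t)*Z3
B=np.array([*BH,0])+E3*-.012+Z3*.050; Fc=B+.016*n; k=[]
pts=[Fc,Fc+.068*u,Fc+.070*u,Fc+.068*u-.016*n]; H=np.array([*BH,0]); Y=np.cross(Z3,E3)
ch=[H+E3*.036+Z3*.056+Y*s*.025 for s in(1,-1)]+[H-E3*.08+Z3*.014+Y*s*.025 for s in(1,-1)]+[H-E3*.025+Z3*.036+Y*s*.018 for s in(1,-1)]+[H+E3*.07+Z3*.056+Y*s*.025 for s in(1,-1)]
for nme in("side","scene"):
    p=eyes.camera_params(nme); im=cv2.resize(cv2.imread(f"pics/g_{nme}.png"),None,fx=4,fy=4,interpolation=cv2.INTER_CUBIC)
    for P,col in [(x,(0,0,255)) for x in pts]+[(x,(0,255,0)) for x in ch]:
        cv2.circle(im,tuple(int(v) for v in (proj(p,P,False)+.5)*4),2,col,-1)
    w=(proj(p,H+Z3*.05,False)*4).astype(int); k.append(im[w[1]-230:w[1]+230,w[0]-195:w[0]+195])
cv2.imwrite("pics/g10.png",np.hstack(k))
E
```

View pics/g10.png

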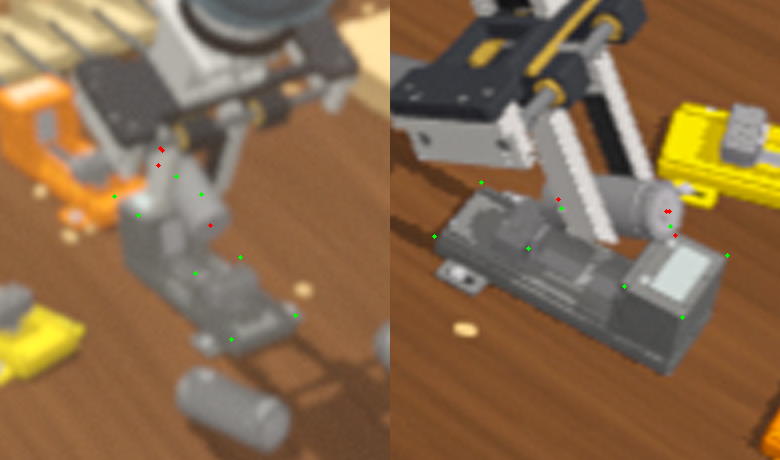

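The overlay matches to about 1–2 px: the cell's button is at (665,208) against a predicted (668,211), and the charger corners agree. The cell is held tilted over the bay, so I lower it and push back by feel.

```bash
cat > push.py <<'E'
from h import *
f0=F(); lat=np.cross(Z3,E3)
def rel(): f=F()-f0; return np.round([f@E3,f@lat,f[2]],1)
np.save("f0.npy",f0)
ok=True
for z in (38,33,29):
    go(-12,z,28,.06); q=rel(); print(z,q)
    if np.abs(q).max()>3: ok=False; break
x=-12
if ok:
    go(-17,29,28,.04); x=-17; print(x,rel())
    while x>-46:
        x-=1.5; go(x,29,28,.03); q=rel(); print(x,q,end=" ")
        if q[0]>4.9 or abs(q[1])>5 or abs(q[2])>6: break
s=r.get_state(); print("\n",s["time"],s["opening"],x)
E
python3 push.py
```

```text
38 [-0.7 -2.4 -0.1]
33 [ 0.7 -1.3  1.3]
29 [-0.3 -0.7  3. ]
-17 [ 1.  -1.5  0.2]
-18.5 [-0.6 -1.6  0.6] -20.0 [-0.4 -1.4  0.5] -21.5 [ 1.5 -1.3  0.4] -23.0 [ 1.4 -0.4  0.5] -24.5 [ 2.2 -1.9  1.7] -26.0 [ 3.2 -0.2  1.5] -27.5 [ 1.9 -2.   0.8] -29.0 [ 3.7 -1.3  1.7] -30.5 [ 5.4 -1.   1.9] 
 30.9083 0.031272540607220095 -30.5
```

```bash
cat >> h.py <<'E'
lat=np.cross(Z3,E3)
def avg(f0,n=6):
    a=[]
    for _ in range(n): r.dwell(.03); a.append(F()-f0)
    f=np.mean(a,0); return np.round([f@E3,f@lat,f[2]],2)
E
python3 - <<'E'
from h import *
f0=np.load("f0.npy"); x=-30.5; print(x,avg(f0))
while x>-45:
    x-=1.5; go(x,29,28,.03); q=avg(f0); print(x,q)
    if q[0]>6.0 or abs(q[1])>6 or abs(q[2])>6: break
s=r.get_state(); print(s["time"],s["opening"],x)
E
```

```text
-30.5 [ 4.56 -0.98  2.09]
-32.0 [ 4.66 -1.16  2.4 ]
-33.5 [ 5.04 -0.98  2.77]
-35.0 [ 5.16 -1.02  2.57]
-36.5 [ 5.42 -1.45  2.93]
-38.0 [ 5.22 -1.83  2.66]
-39.5 [ 5.65 -1.24  3.3 ]
-41.0 [ 5.64 -2.03  3.17]
-42.5 [ 5.42 -1.92  3.31]
-44.0 [ 5.74 -2.01  3.23]
-45.5 [ 8.54 -1.96  3.73]
35.6083 0.03087995477730938 -45.5
```

The hard stop is felt at Bx ≈ -44.6, so the charger frame has moved about 8.5 mm (creep plus estimate error). I back off slightly and swing the button end down under the lip, watching the force.

```bash
cat > swing.py <<'E'
from h import *
import h
h.BH=h.BH-.0085*E3[:2]
f0=np.load("f0.npy")
W=[(-34.9,29,28),(-35.1,28,24),(-35.3,27,20),(-35.7,26,16),(-36.3,25,12),(-36.8,23.5,9),(-37.1,22,6),(-37.6,20.5,4),(-38,19,2),(-37.6,18,.5)]
for w in W:
    go(*w,.04); q=avg(f0,4); print(w,q,round(r.get_state()["opening"],4))
    if abs(q[0])>9 or abs(q[2])>9 or abs(q[1])>7: print("STOP"); break
print(r.get_state()["time"])
E
python3 swing.py
```

```text
(-34.9, 29, 28) [ 6.01 -1.92  3.38] 0.0311
(-35.1, 28, 24) [ 5.61 -1.28  4.44] 0.0312
(-35.3, 27, 20) [ 6.23 -1.07  3.88] 0.0309
(-35.7, 26, 16) [ 5.84 -1.11  4.61] 0.0311
(-36.3, 25, 12) [ 6.52 -0.89  4.01] 0.031
(-36.8, 23.5, 9) [ 7.26 -0.92  3.37] 0.0312
(-37.1, 22, 6) [ 7.77 -1.11  2.44] 0.0314
(-37.6, 20.5, 4) [ 8.96 -1.5   2.44] 0.031
(-38, 19, 2) [ 8.83 -1.51  2.63] 0.0309
(-37.6, 18, 0.5) [ 5.91 -1.16  1.7 ] 0.0309
39.4417
```

```bash
python3 - <<'E'
from h import *
import h
h.BH=h.BH-.0085*E3[:2]
f0=np.load("f0.npy")
for w in [(-36.6,17.5,0),(-35.6,17,0),(-35,16.7,0)]:
    go(*w,.03); print(w,avg(f0,4))
r.move_gripper(.045,40); r.dwell(.2); print("open",avg(f0,4),r.get_state()["time"])
p,o=pose(-35,16.7,0); r.servo_line(p+[0,0,.09],.2,rot=o); r.dwell(.2)
for n in("side","scene","wrist"): snap("k_"+n,n)
print(avg(f0,4),r.get_state()["time"])
# where is the bright/grey cell top in wrist view: project expected features
w=eyes.camera_params("wrist"); H=np.array([*h.BH,0])
for X in [H+Z3*.048+E3*.033,H+Z3*.048-E3*.035,H+E3*.036+Z3*.056]: print(proj(w,X).round(1))
E
```

```text
(-36.6, 17.5, 0) [ 5.46 -0.68  0.88]
(-35.6, 17, 0) [ 5.97 -1.36  1.72]
(-35, 16.7, 0) [ 5.63 -1.23  1.73]
open [ 0.46 -1.07  2.28] 41.375
[ 0.5  -0.94  2.12] 42.4583
[315.5 166.2]
[315.4 244.4]
[315.5 164.1]
```

```bash
cat > press.py <<'E'
from h import *
import h,sys
h.BH=h.BH-.0085*E3[:2]
X=float(sys.argv[1]); Fm=float(sys.argv[2]); H=np.array([*h.BH,0])+E3*X; o=down(YAW)
r.move_gripper(0,20)
at=lambda z: H+Z3*(z/1e3-D)
r.move_to(at(75),o); r.servo_line(at(60),.1); r.dwell(.2); f0=np.mean([F() for _ in range(1)],0); f0=f0+0; a=avg(f0,4); f0=f0+a[0]*E3+a[1]*lat+a[2]*Z3
z=60
while z>43:
    z-=1.0; r.servo_line(at(z),.03); f=avg(f0,2); zr=(r.get_state()["position"][2]+D)*1e3
    if f[2]>1.5: print(z,round(zr,2),f)
    if f[2]>Fm: break
s=r.get_state(); print("end",z,(s["position"][2]+D)*1e3,s["time"])
r.servo_line(at(75),.15)
print(r.get_state()["time"])
E
python3 press.py 16 9.5
```

```text
Traceback (most recent call last):
  File "press.py", line 7, in <module>
    r.move_to(at(75),o); r.servo_line(at(60),.1); r.dwell(.2); f0=np.mean([F() for _ in range(1)],0); f0=f0+0; a=avg(f0,4); f0=f0+a[0]*E3+a[1]*lat+a[2]*Z3
    ~~~~~~~~~^^^^^^^^^^
bench.MotionError: the arm cannot take that pose within its joint ranges
```

```bash
sed -i 's/+E3\*X;/+E3*X\/1e3;/' press.py; python3 press.py 16 9.5
```

```text
47.0 47.37 [0.75 0.01 3.71]
46.0 47.23 [ 0.84  2.77 10.64]
end 46.0 47.22712004189767 48.8417
49.1833
```

```bash
sed -e 's/z=60$/z=50/; s/at(60)/at(50)/' press.py > touch.py; python3 touch.py -14 3; python3 - <<'E'
from h import *
import h
h.BH=h.BH-.0085*E3[:2]
# cell seen by side/scene after release: compare blob change at predicted ends is not needed; print expected slider gap only
print(r.get_state()["time"],r.get_state()["opening"])
E
```

```text
47.0 47.31 [-0.2   0.99  2.8 ]
46.0 47.16 [ 0.09  3.22 10.92]
end 46.0 47.16021859557429 51.65
51.9917
51.9917 0.0002537124337078986
```

The cell is level, 47.3 mm at both ends (48 mm expected at home), and firm under 10.6 N. I retreat and hand in.

```bash
python3 - <<'E'
from h import *
s=r.get_state(); p=np.array(s["position"]); r.servo_line(p+[0,0,.12],.2); r.dwell(.2); print(r.get_state()["time"]); print(r.job_done())
E
```

```text
52.9417
the job is handed in; nothing more can be done
None
```

The cell is in the charger, button end towards the head: its top sits level at both ends within 1 mm of the home height and held firm under a 10.6 N press, judged by feel with no final picture; handed in at 52.9 s.

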